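# Set the stop screw to the setting block

## Task

Take the driver from its stand and screw the stop screw of the jig down, with the driver only, until the setting block just drags beneath it: the sprung foot rubs on the block with a definite but light drag, without being jammed on it. Leave the block under the foot, and put the driver back upright in the hole of its stand. Do not disturb the other things on the table.

Things in the scene. Friction and masses are not known exactly. Their poses are not given: they have to be found in the camera images.
- jig: depth-stop jig fixed to the table: steel base plate 175 x 84 x 12 mm, grey column at its far end, and an arm (40 mm wide, 52 to 70 mm above the table) over the plate that carries an upright stop screw. Origin on the table, on the screw's axis; x along the plate towards the column, z up. Plate x = -109 to +66 mm, arm -22 to +64, column +38 to +64.
- screw: the stop screw; origin at the centre of its head's rim (92 to 93.3 mm above the table at the start), x along the slot, z up. Turned clockwise seen from above it goes down 10 mm a turn (1.59 mm a radian); it stays where it is left (thread friction 0.05 N m, some 6 rad to go). Only the driver may turn it: fingers must not touch it.
- screw_slot (a point): the middle of the slot's floor in the screw's head, 9 mm below the rim. The head is round, 29 mm across, with a raised collar (inner diameter 21 mm) round a straight slot 6 mm wide and 20 mm long; the slot's edges are 3 mm below the rim.
- foot_place (a point): point on the top of the jig's plate right under the screw's foot (z = 12 mm). The foot is sprung, with a round nose of 7 mm radius, nominally 57.5 mm below the screw's rim, but up to 2 mm more or less each time: this is not measured. At the start the nose is 0.5 to 6 mm above the block. Touching, it presses with 2 N, and 4 N more for each mm of further feed.
- block_seat (a point): a point on the setting block's top face, 80 mm in +x from its window's centre and 24.5 mm from its far end, where the foot should rest. A light drag is a foot force of 1 to 6 N (under 1 mm of feed past first touch); 14 N is jammed. Friction is about 0.6 on both faces: pulled slowly, the free block slides at 0.5 to 2 N; with the foot on it, at about the foot's force or somewhat more.
- block_eye (a point): a through window 22 x 20 mm (x, y) in the near end of the setting block; this point is its centre, at the block's top face (block axes). The driver's blade fits in it, to pull or push the block along and feel the drag. The wall at the bar's near end is 7.5 mm thick.
- block: the setting block: an aluminium bar 123 x 34 x 20 mm, about 0.2 kg, lying loose on the jig's plate under the foot; x along the bar towards the column. Origin at the centre of its underside; its window lies 43 mm to -x of it.
- driver_handle (a point): centre of the driver's black handle (26 x 20 x 56 mm; grip it across the 20 mm, along y). It stands upright in the stand at the start, 106 mm high, 80 g; z up, x along the blade. Below the handle are 50 mm of shaft (8 mm thick) and blade (14 mm wide along x, 3.2 mm thick, the last 3 mm 1.8 mm); the blade's end is 78 mm below this point.
- driver_tip (a point): the centre of the driver's blade end, on its axis
- driver: the driver itself: origin at its blade end, z up along the shaft towards the handle
- stand: wooden driver stand fixed to the table, 70 x 60 x 58 mm (x, y, z), on one or the other side of the jig, with a hole 21 x 15 mm (x, y), 54 mm deep, in the middle of its top; the driver hangs in it with its handle's underside on the stand's top and its blade along the stand's x. Origin at the centre of its underside.
- sanding_block: bystander: brown sanding block 45 x 75 x 23 mm, lying on the table on the side of the jig away from the stand; origin under its centre
- offcut: bystander: flat wooden board offcut 90 x 130 x 18 mm, beyond the jig to the left; origin under its centre
- plastic_lid: bystander: round white lid 42 mm across, 11 mm high, beyond the jig to the right; origin under its centre
Things that resemble listed ones, but are neither listed nor needed, are in the scene too. Of the things that look like the jig, the larger one is meant.

How it is judged:
By the outcome, as a careful person would: the job done as asked, in the order asked, and still so for the second after the job is handed in, with the robot touching nothing.
It also fails if it takes over 72 s, if anything falls off the work surface, if the arm or the gripper's body presses on something with over 40 N, if the wrist force passes 120 N, or if a joint passes its speed limit or range.

## Robot

A 6-joint arm with a two-finger parallel gripper is mounted at the origin on a cart in front of the work surface, level with it; the furniture and walls round the work are solid. World frame = base frame: x ahead of the robot, y to its left, z up, the work surface at z = 0. Lengths are in mm, angles in rad, forces in N, time in s.
With the tool pointing down it reaches from about 400 to 925 mm from the base axis. Payload 12.5 kg.
Tool frame: the origin (TCP) lies on the centre line of the jaws, within the pads' length; the fingertips stand 17 mm ahead of it and the grasp point (between the pads) lies 2 mm behind it; z points along the fingers, y is the line along which they close (so a half turn about z gives the same grasp; the last joint's range is limited). The gripper opens to 95 mm and grips with 3 to 60 N. Pads are 20 mm wide; open, the fingers measure 119 mm over their backs; the gripper's body (75 mm by 180 mm) begins 59 mm behind the grasp point.
Start: joints at [-1.298, 0.491, 1.559, -0, 1.092, -0.106], TCP at [231.152, -580.701, 231.661] pointing down, gripper open.
Joint ranges: [-3.1, 3.1], [-0.84, 2.19], [0.05, 2.79], [-1.13, 4.28], [0.06, 2.93], [-2.69, 2.69]. Speed limits (rad/s): [2.22, 2.22, 2.79, 3.14, 3.14, 3.14].

## Interface

Orientations are given as [roll, pitch, yaw] about the fixed x, y, z axes, in that order (R = Rz(yaw) Ry(pitch) Rx(roll)).
In Python, from cell import env gives the robot as it stands.
- The arm moves only by the tool drive_tool, never from a script. Its argument "deltas" is text: rows parted by semicolons, each of 4 numbers parted by spaces: the shift along the world's x, y, z normalised to -1 to 1, where 1 is 100 mm, then the turn about the world's z normalised to -1 to 1, where 1 is 180 degrees. A call has 1 to 10 rows; each row shifts and turns the commanded pose from where the row before left it; what a row does not reach is not made up. A row lasts 1/12 s, in which the tool goes at most 41.7 mm and 7.16 degrees, less where a joint would pass 70% of its speed; a pose out of reach is approached as far as the arm can. A call with a number of a shift or a turn outside -1 to 1 is refused whole. A call with a gripper value outside its range is refused whole. "gripper" is the closure, from 0 (fully open) to 1 (shut), set as the call begins (left out, the last holds). The fingers move at their own pace and stop on an object; the grip force is fixed at half the most. Time passes only in rows, so rows that do not move let the fingers close. It gives the time, the measured TCP pose, the force, the opening and the grip force at its end, in the units of the state.
- env.state(): the state, without advancing time (a new reading comes with each control period).
- env.read_camera(name): name is "side" or "top"; returns (picture, depth): 480x640x3 uint8, red, green, blue; 480x640 float32, mm along the optical axis (not along the pixel's ray), 0 where there is no reading.
- env.camera_params(name): a dict with "mtx" (3x3 intrinsics, pixels), "k1" (the pictures are not rectified: a ray, as slopes to the right and down, at radius r is drawn at 1 + k1 r^2 times it, then the intrinsics apply), "camera_from_world" (4x4, takes a point from world to camera coordinates). Camera axes: x right, y down, z forward; pixel columns grow to the right and rows downward; lengths in mm; the calibration is good to about 2 mm. A picture is of the moment at which its call begins. camera_params takes no time and is no camera call.
- env.job_done(): hands the job in; it is judged then, once.
The state is a dict: "t": time; "joints": joint angles; "qvel": joint speeds; "tau": joint torques, N m; "eef_pos": TCP position; "tcp_rot": TCP orientation; "ft_force": force on the tool from outside, world axes, zero at the start; "moment": the same for the moment, N m; "opening": opening from 0.0 (shut) to 1.0 (fully open); "grip_force": force on a finger pad.
Only numpy, scipy, OpenCV 4.12 (cv2) and the standard library are available. Lean on these libraries where they do the work, as an engineer would, in place of code of your own. Each camera call takes 0.05 s, during which the arm holds its last target. There are 200 camera calls.

## Working session

There is one attempt and no reset: what is moved stays moved. The work goes in short steps, Python scripts to look and compute and a tool call to move; the robot and the scene stay as the last step left them, time stands still between calls to the robot, and variables do not carry over. Pictures are saved under pics/ and viewed, at most 10 in all, crops included, and the job is handed in when it is done.

Besides the shell and the picture viewer there is one more tool, called after "Request:" as a command line: name --argument value ..., lists and objects as JSON in quotes. drive_tool: Moves the arm, as the interface text tells. Its arguments: {"type":"object","properties":{"deltas":{"type":"string"},"gripper":{"type":"number"}},"required":["deltas"]}

```bash
ls; mkdir -p pics; cat > h.py <<'E'
import numpy as np, cv2
from cell import env
def cast(name,u,v,z):
    p=env.camera_params(name); K=np.array(p["mtx"]); T=np.array(p["camera_from_world"]); k1=p["k1"]
    d=cv2.undistortPoints(np.array([[[u,v]]],float),K,np.array([k1,0,0,0,0.]))[0,0]
    R=T[:3,:3]; c=-R.T@T[:3,3]; r=R.T@np.array([d[0],d[1],1]); s=(z-c[2])/r[2]; return c+s*r
def proj(name,P):
    p=env.camera_params(name); T=np.array(p["camera_from_world"])
    r=cv2.Rodrigues(T[:3,:3])[0]
    return cv2.projectPoints(np.array(P,float).reshape(-1,1,3),r,T[:3,3].copy(),np.array(p["mtx"]),np.array([p["k1"],0,0,0,0.]))[0][:,0]
def pts(name,depth):
    p=env.camera_params(name); K=np.array(p["mtx"]); T=np.array(p["camera_from_world"])
    v,u=np.mgrid[0:480,0:640]
    d=cv2.undistortPoints(np.stack([u.ravel(),v.ravel()],1).astype(float)[:,None],K,np.array([p["k1"],0,0,0,0.]))[:,0].reshape(480,640,2)
    C=np.dstack([d*depth[...,None],depth]); return (C-T[:3,3])@T[:3,:3]
E
python3 - <<'E'
from h import *
for n in("top","side"):
    im,d=env.read_camera(n); cv2.imwrite(f"pics/{n}0.png",im[...,::-1]); np.save(n+"0.npy",d)
    p=env.camera_params(n);T=np.array(p["camera_from_world"]);print(n,p["mtx"],p["k1"],(-T[:3,:3].T@T[:3,3]).round(), T[:3,:3].round(2).tolist())
print(env.state())
E
```

```text
pics
top [[449.22893026   0.         324.04019767]
 [  0.         449.22893026 237.57800916]
 [  0.           0.           1.        ]] -0.06532713238085475 [462.  -9. 953.] [[-0.01, -1.0, 0.0], [-1.0, 0.01, -0.08], [0.08, -0.0, -1.0]]
side [[614.69700256   0.         318.51985481]
 [  0.         614.69700256 243.62454072]
 [  0.           0.           1.        ]] -0.12643541967819308 [  393. -1138.   523.] [[0.99, -0.12, -0.0], [-0.05, -0.36, -0.93], [0.11, 0.92, -0.37]]
{'t': 0.1, 'joints': array([-1.29761114e+00,  4.91526478e-01,  1.55935349e+00,  1.43470253e-05,
        1.09168936e+00, -1.05612798e-01]), 'qvel': array([-0.00205728, -0.00029905, -0.00230383, -0.00017734, -0.00058767,
       -0.00133183]), 'tau': array([ 3.01026710e-03, -6.13621402e+01, -2.58606058e+01,  6.94244402e-02,
        4.70185967e-02, -5.41697989e-05]), 'eef_pos': array([ 231.09609717, -580.51541758,  231.11533309]), 'tcp_rot': array([-3.14062276e+00, -1.15611782e-04,  3.78791305e-01]), 'ft_force': array([-0.60310024, -0.19163336,  0.35769842]), 'moment': array([0.0641834 , 0.00290636, 0.00152732]), 'grip_force': 0.0, 'opening': 1.0012077361082041}
```

View pics/top0.png

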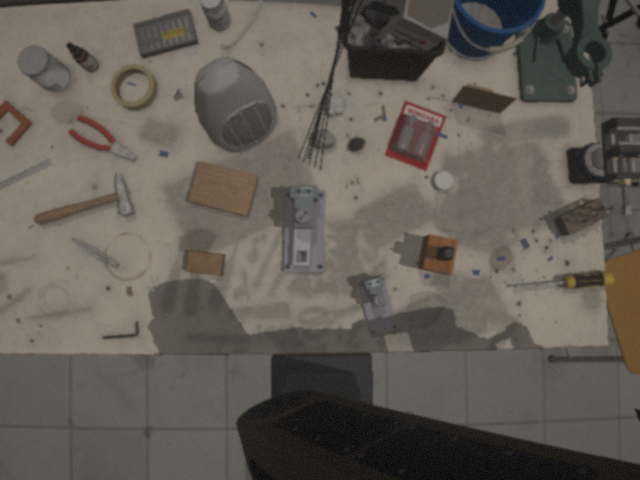

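View pics/side0.png

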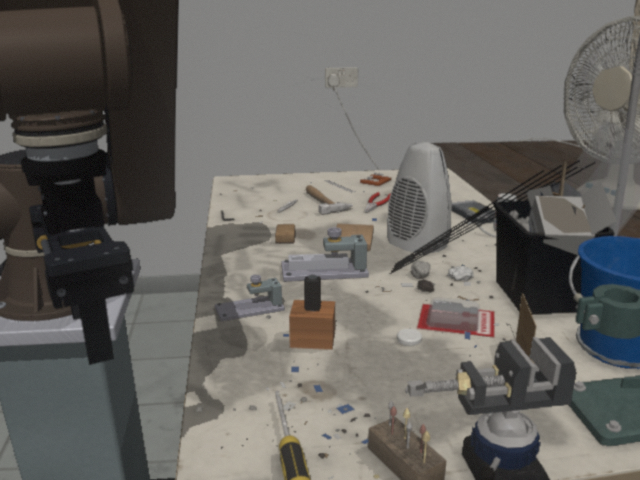

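The top view shows the large jig around (303,230) with its screw at about (303,214). The stand and driver are at about (440,254), and the smaller decoy jig is at (377,305). Next I'll measure these from depth and crops.

```bash
python3 - <<'E'
from h import *
im=cv2.imread("pics/top0.png");d=np.load("top0.npy");P=pts("top",d)
a=cv2.resize(im[175:280,270:340],None,fx=5.6,fy=5.6,interpolation=cv2.INTER_CUBIC)
b=cv2.resize(im[225:280,415:465],None,fx=7,fy=7,interpolation=cv2.INTER_CUBIC)
c=np.zeros((588,392+350,3),np.uint8);c[:,:392]=a;c[:385,392:]=b;cv2.imwrite("pics/c0.png",c*1)
# stand top
def rect(mask,name):
    n,l,s,ce=cv2.connectedComponentsWithStats(mask.astype(np.uint8))
    i=1+np.argmax(s[1:,4]); q=P[l==i]; r=cv2.minAreaRect(q[:,:2].astype(np.float32)); print(name,s[i,4],q.mean(0).round(1),np.median(q[:,2]).round(1),r)
Z=P[...,2]
win=np.zeros(Z.shape,bool)
w=win.copy();w[225:285,410:470]=1
rect(w&(Z>48)&(Z<68),"stand top"); rect(w&(Z>95),"handle")
w=win.copy();w[170:285,270:340]=1
rect(w&(Z>5)&(Z<20),"plate"); rect(w&(Z>84)&(Z<100),"screw"); rect(w&(Z>60)&(Z<80),"arm"); rect(w&(Z>25)&(Z<40),"block")
rect(w&(Z>5),"jig all")
# table level
print(np.median(Z[300:320,230:330]), np.median(Z[200:240,480:520]))
E
```

```text
stand top 878 [ 493.2 -242.2   58.3] 58.4 ((493.8559875488281, -245.88754272460938), (62.335182189941406, 70.80227661132812), 77.7972640991211)
handle 172 [ 493.2 -242.1  117.1] 114.2 ((484.9796142578125, -131.98219299316406), (27.648868560791016, 248.97409057617188), 4.309500217437744)
plate 1792 [535.5  25.3  12.5] 12.4 ((550.0413818359375, 28.67451286315918), (84.01637268066406, 173.81170654296875), 89.22267150878906)
screw 165 [570.6  27.5  90.8] 91.3 ((570.4867553710938, 27.501079559326172), (28.47846031188965, 26.795196533203125), 25.893949508666992)
arm 801 [599.1  26.7  69.9] 70.0 ((591.5556640625, 27.16659927368164), (53.965980529785156, 86.65125274658203), 89.39501190185547)
block 498 [517.2  32.2  32.4] 32.4 ((513.3370361328125, 32.472511291503906), (34.05290222167969, 74.89815521240234), 86.74578094482422)
jig all 3422 [548.7  26.8  36.4] 14.8 ((555.669921875, 27.786746978759766), (84.10950469970703, 185.93453979492188), 88.69002532958984)
0.2816104254499787 0.5086695525207491
```

View pics/c0.png

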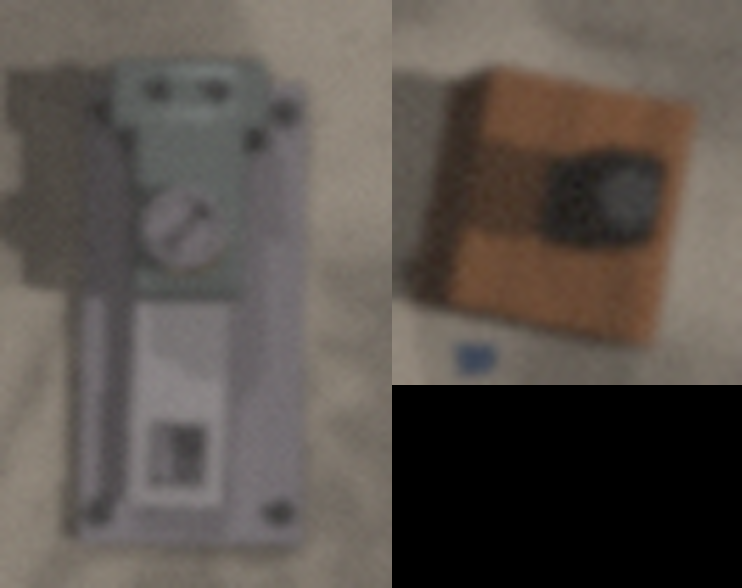

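The enlarged top crop shows the screw slot running from lower left to upper right at crop (170,245)–(203,210), so its yaw is about -43°. The block window is at crop (180,455). The driver handle stands in the orange stand. I'll refine these numbers.

```bash
python3 - <<'E'
from h import *
im=cv2.imread("pics/top0.png");d=np.load("top0.npy");P=pts("top",d);Z=P[...,2]
s=im[225:285,410:470].astype(int)
m=np.zeros(Z.shape,np.uint8); hsv=cv2.cvtColor(im,cv2.COLOR_BGR2HSV)
w=np.zeros(Z.shape,bool);w[225:285,410:470]=1
m=(w&(abs(Z-58)<5)).astype(np.uint8)
m=cv2.morphologyEx(m,cv2.MORPH_OPEN,np.ones((3,3)))
c=max(cv2.findContours(m,0,1)[0],key=cv2.contourArea); h=cv2.convexHull(c)[:,0]
q=np.array([cast("top",u,v,58) for u,v in h]); print("stand",cv2.minAreaRect(q[:,:2].astype(np.float32)))
for k in[(493,68),(693,105),(655,345),(447,305)]: print("corner",cast("top",415+k[0]/7,225+k[1]/7,58).round(1))
m=w&(Z>100)&(Z<125);q=P[m];print("handle",len(q),np.median(q,0).round(1));q=q[abs(q-np.median(q,0)).max(1)<25];print(cv2.minAreaRect(q[:,:2].astype(np.float32)))
g=lambda x,y,z:cast("top",270+x/5.6,175+y/5.6,z).round(1)
print("win",[g(*k,32) for k in((150,422),(208,422),(206,487),(148,487))])
print("block near corners",g(132,498,32),g(222,504,32),"at arm",g(133,302,32),g(226,302,32))
print("head",g(181,229,92),"slot",g(169,247,88),g(204,210,88))
# slot: dark pixels in head
r=cv2.cvtColor(im,cv2.COLOR_BGR2GRAY)[205:224,294:311]
print(r)
E
```

```text
stand ((493.79150390625, -245.3918914794922), (62.12226104736328, 70.59737396240234), 77.66520690917969)
corner [ 530.8 -338.9   58. ]
corner [ 519.4 -397.6   58. ]
corner [ 450.4 -383.4   58. ]
corner [ 462.9 -322.9   58. ]
handle 161 [ 493.  -243.5  114.4]
((493.6422119140625, -246.00831604003906), (20.98244857788086, 25.988107681274414), 77.062744140625)
win [array([505.6,  43.2,  32. ]), array([505.3,  22. ,  32. ]), array([481.6,  22.9,  32. ]), array([481.8,  44.2,  32. ])]
block near corners [477.9  50.1  32. ] [475.3  17.2  32. ] at arm [549.9  49.1  32. ] [549.4  14.9  32. ]
head [569.2  28.6  92. ] slot [563.5  33.   88. ] [576.2  20.7  88. ]
[[ 77  84  93  94  96  94  97  95  97  99  97  98  99  96  96  97  97]
 [ 80  87  91  96  95  97  93  97  95  98  96  93  98  96  98  96  95]
 [ 73  83  88  92  89  91  92  96  99  98  97  99  98  97  97  97  97]
 [ 69  73  79  80  82  87  92  99  99 100 104 100 101  98  99  96  99]
 [ 64  67  74  76  83  92  98 102 101  98 100 102  98 101  99  97  96]
 [ 67  67  69  84  95 102 102 102  99  93  94  93  96 102 101  92  96]
 [ 67  68  77
[... 210 characters left out ...]
 93 104 107 107 106 104  98  87  85  90  92  92  95  95  96]
 [ 72  84 100 107 108 106 101  95  90  91  91  99 101  98  99 100  98]
 [ 70  83  99 104 104  99  93  90  88  92  97 104 106 101  98 100 101]
 [ 71  81  90  99  97  90  83  82  88  97 104 108 107 103 103 100  98]
 [ 68  74  84  91  92  85  82  86  97 105 105 107 103  97 101 101  95]
 [ 66  71  79  90  92  90  85  90  98 107 105 105 100 100  99  96  91]
 [ 63  64  71  81  90  90  91  94  99 104 103 104  99  97  91  90  91]
 [ 64  68  67  69  78  88  91  96 101 103 100 100  97  90  86  87  89]
 [ 69  72  69  70  75  80  88  91  93  90  91  88  86  85  84  88  88]
 [ 79  82  81  78  77  80  84  88  87  83  79  82  86  87  90  87  91]]
```

Request:
drive_tool --deltas "0.131 0.167 -0.02 0.0385;0.131 0.167 -0.02 0.0385;0.131 0.167 -0.02 0.0385;0.131 0.167 -0.02 0.0385;0.131 0.167 -0.02 0.0385;0.131 0.167 -0.02 0.0385;0.131 0.167 -0.02 0.0385;0.131 0.167 -0.02 0.0385;0.131 0.167 -0.02 0.0385;0.131 0.167 -0.02 0.0385" --gripper 0.4

```text
t: 0.93
eef_pos: [362.6, -412.7, 211.4]
tcp_rot: [-3.141, -0.0, 1.594]
ft_force: [-0.3, -0.3, 0.9]
opening: 0.603
grip_force: 0.0
```

Request:
drive_tool --deltas "0.131 0.167 -0.02 0.0385;0.131 0.167 -0.02 0.0385;0.131 0.167 -0.02 0.0385;0.131 0.167 -0.02 0.0385;0.131 0.167 -0.02 0.0385;0.131 0.167 -0.02 0.0385;0.131 0.167 -0.02 0.0385;0.131 0.167 -0.02 0.0385;0.131 0.167 -0.02 0.0385;0.131 0.167 -0.02 0.0385"

```text
t: 1.77
eef_pos: [493.6, -245.7, 191.3]
tcp_rot: [3.141, -0.001, 2.804]
ft_force: [0.2, -0.1, 0.7]
opening: 0.599
grip_force: 0.0
```

Request:
drive_tool --deltas "0 0 0 0.0385;0 0 0 0;0 0 0 0"

```text
t: 2.02
eef_pos: [493.1, -246.6, 191.5]
tcp_rot: [3.141, -0.0, 2.915]
ft_force: [-0.2, 0.3, -0.0]
opening: 0.602
grip_force: 0.0
```

Request:
drive_tool --deltas "0.005 0.008 -0.3 0.001;0 0 -0.3 0;0 0 -0.3 0;0 0 -0.17 0;0 0 0 0"

```text
t: 2.43
eef_pos: [491.9, -245.7, 81.5]
tcp_rot: [3.14, -0.005, 2.917]
ft_force: [0.7, -0.4, 0.1]
opening: 0.598
grip_force: 0.0
```

Request:
drive_tool --deltas "0 0 0 0;0 0 0 0;0 0 0 0;0 0 0 0;0 0 0 0;0 0 0 0;0 0 0 0" --gripper 1

```text
t: 3.02
eef_pos: [493.8, -246.0, 85.2]
tcp_rot: [-3.141, 0.001, 2.922]
ft_force: [-1.2, 0.1, 5.4]
opening: 0.212
grip_force: 30.0
```

Request:
drive_tool --deltas "0 0 0.2 0;0 0 0.3 0;0 0 0.3 0;0 0 0.25 0"

```text
t: 3.35
eef_pos: [493.7, -245.9, 191.4]
tcp_rot: [-3.142, 0.0, 2.922]
ft_force: [0.5, -0.5, -1.0]
opening: 0.209
grip_force: 30.0
```

Request:
drive_tool --deltas "0.096 0.343 0 -0.0218;0.096 0.343 0 -0.0218;0.096 0.343 0 -0.0218;0.096 0.343 0 -0.0218;0.096 0.343 0 -0.0218;0.096 0.343 0 -0.0218;0.096 0.343 0 -0.0218;0.096 0.343 0 -0.0218;0 0 0 0;0 0 0 0"

```text
t: 4.18
eef_pos: [570.5, 30.2, 189.5]
tcp_rot: [-3.141, -0.0, 2.377]
ft_force: [-0.1, -1.0, -0.9]
opening: 0.209
grip_force: 30.0
```

```bash
python3 - <<'E'
from h import *
s=env.state();p=s['eef_pos'];print(p,s['tcp_rot'],s['ft_force'],s['moment'])
im,d=env.read_camera("side"); b=im[...,::-1]
tip=proj("side",[p-[0,0,77],[570.4,28,92.6]]);print(tip)
u,v=tip[0].astype(int)
c=cv2.resize(b[v-70:v+60,u-70:u+70],None,fx=4.5,fy=4.5,interpolation=cv2.INTER_CUBIC);cv2.imwrite("pics/s1.png",c);print(u,v)
E
```

```text
[570.45343503  30.16563005 189.47165925] [-3.14143704e+00 -2.17575702e-04  2.37725127e+00] [-0.0863091  -1.04622807 -0.89960554] [-0.00683221 -0.11032984 -0.0063746 ]
[[334.14342575 219.32010647]
 [334.22486902 228.86371165]]
334 219
```

View pics/s1.png

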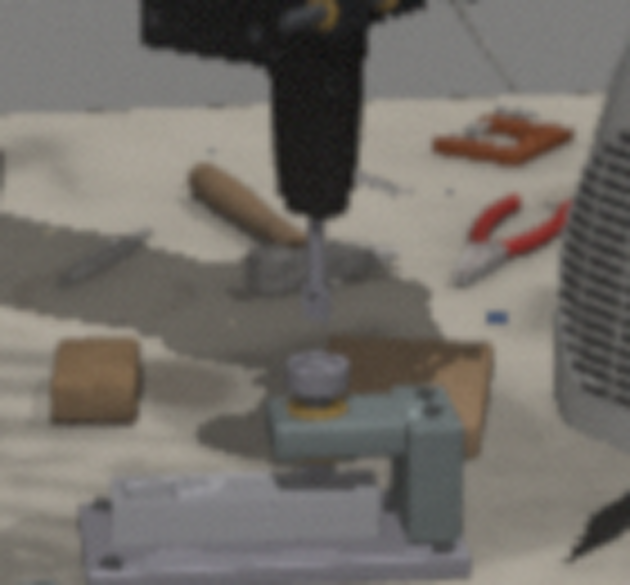

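The blade hangs directly over the screw head, at crop (316,310) above (318,365). I'll lower it in small steps.

Request:
drive_tool --deltas "0 -0.018 -0.1 0;0 0 -0.08 0;0 0 0 0;0 0 -0.02 0;0 0 -0.02 0;0 0 -0.02 0;0 0 0 0"

```text
t: 4.82
eef_pos: [570.3, 26.5, 165.4]
tcp_rot: [-3.141, -0.0, 2.374]
ft_force: [0.2, 1.4, -1.2]
opening: 0.206
grip_force: 30.0
```

Request:
drive_tool --deltas "0 0 -0.01 0;0 0 -0.01 0;0 0 0 0"

```text
t: 5.07
eef_pos: [570.5, 26.8, 163.6]
tcp_rot: [3.141, 0.0, 2.374]
ft_force: [0.4, -0.2, -0.9]
opening: 0.213
grip_force: 30.0
```

Request:
drive_tool --deltas "0 0.008 -0.01 0;0 0 -0.01 0;0 0 0 0;0 0 0 0"

```text
t: 5.4
eef_pos: [570.4, 27.6, 161.6]
tcp_rot: [-3.142, -0.0, 2.374]
ft_force: [0.8, -0.2, -1.9]
opening: 0.205
grip_force: 30.0
```

Request:
drive_tool --deltas "0 0 -0.01 0;0 0 0 0;0 0 0 0"

```text
t: 5.65
eef_pos: [570.5, 27.5, 160.9]
tcp_rot: [3.141, 0.0, 2.374]
ft_force: [0.4, -0.4, 2.5]
opening: 0.21
grip_force: 30.0
```

Request:
drive_tool --deltas "0 0 0.005 -0.03;0 0 0 -0.03;0 0 -0.0015 -0.03;0 0 -0.0015 -0.03;0 0 -0.0015 -0.03"

```text
t: 6.07
eef_pos: [571.0, 27.6, 160.8]
tcp_rot: [3.14, 0.0, 1.898]
ft_force: [1.9, 1.2, -0.1]
opening: 0.211
grip_force: 30.0
```

```bash
python3 -c "
from h import *
s=env.state();print(s['eef_pos'],s['tcp_rot'],s['ft_force'],s['moment'])"
```

```text
[570.97575698  27.64678964 160.80669098] [3.14012509e+00 2.29834727e-04 1.89810512e+00] [ 1.8923424   1.15451372 -0.11389933] [ 0.24874706 -0.58045604  0.06249892]
```

Request:
drive_tool --deltas "0 0 -0.0015 -0.03;0 0 -0.0015 -0.03;0 0 -0.0015 -0.03;0 0 -0.0015 -0.03;0 0 -0.0015 -0.03;0 0 0 0"

```text
t: 6.57
eef_pos: [570.7, 27.5, 160.0]
tcp_rot: [3.141, -0.0, 1.427]
ft_force: [0.8, 0.9, -0.6]
opening: 0.21
grip_force: 30.0
```

```bash
python3 -c "
from h import *
s=env.state();print(s['eef_pos'],s['tcp_rot'],s['ft_force'],s['moment'])
im,d=env.read_camera('side');cv2.imwrite('pics/s2.png',cv2.resize(im[190:300,270:380,::-1],None,fx=5,fy=5,interpolation=cv2.INTER_CUBIC))"
```

```text
[570.73221173  27.54131762 160.01314508] [ 3.14077900e+00 -1.53839115e-04  1.42731525e+00] [ 0.8167775   0.94125145 -0.61690126] [ 0.12470876 -0.36461491  0.04108485]
```

View pics/s2.png

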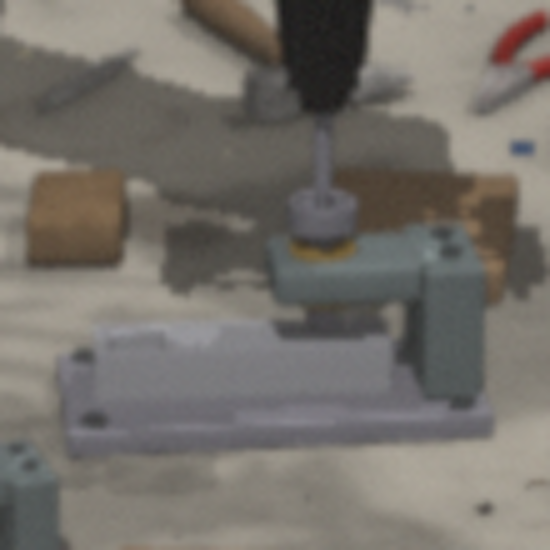

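The torque of +0.05 N m about z shows the screw is turning. The view shows the driver seated and the block under the foot. Next is a drag test with the blade in the block's window.

Request:
drive_tool --deltas "0 0 0.1 0;0 0 0.12 0;-0.27 0.018 0 0;-0.27 0.018 0 0;-0.26 0.02 0 0;0 0 0 0;0 0 -0.25 0;0 0 -0.1 0;0 0 0 0;0 0 0 0"

```text
t: 7.45
eef_pos: [490.6, 33.0, 147.3]
tcp_rot: [-3.141, 0.0, 1.433]
ft_force: [1.2, -0.1, -0.1]
opening: 0.209
grip_force: 30.0
```

```bash
python3 - <<'E'
from h import *
s=env.state();p=s['eef_pos'];print(p,s['tcp_rot'],s['ft_force'])
im,d=env.read_camera("side"); b=im[...,::-1]
print(proj("side",[p-[0,0,77.2],[494,33,32]]))
u,v=proj("side",[[494,33,32]])[0].astype(int)
cv2.imwrite("pics/s3.png",cv2.resize(b[v-60:v+30,u-50:u+70],None,fx=6,fy=6,interpolation=cv2.INTER_CUBIC));print(u,v)
E
```

```text
[490.62444398  33.03136774 147.26843359] [-3.14096251e+00  1.22442316e-04  1.43306170e+00] [ 1.19845706 -0.10731277 -0.09761301]
[[295.26327682 240.17892192]
 [297.21656334 257.25122932]]
297 257
```

View pics/s3.png

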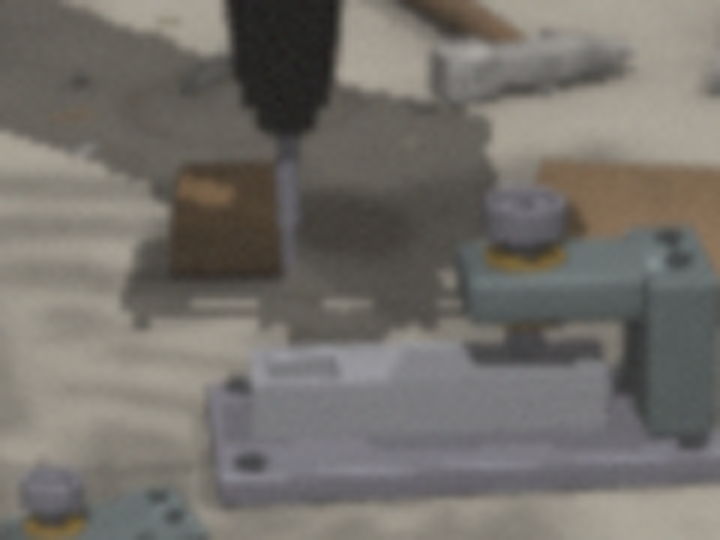

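The tip at crop (288,275) is above the left part of the window, which spans about (265–340, 367). Lowering it in.

Request:
drive_tool --deltas "0 0 -0.25 0;0 0 -0.1 0;0 0 -0.05 0;0 0 -0.05 0;0 0 -0.05 0;0 0 0 0;0 0 0 0;0 0 0 0"

```text
t: 8.17
eef_pos: [490.7, 33.1, 97.4]
tcp_rot: [3.141, -0.0, 1.432]
ft_force: [-0.1, -0.2, -1.4]
opening: 0.208
grip_force: 30.0
```

Request:
drive_tool --deltas "-0.01 0 0 0;-0.01 0 0 0;-0.005 0 0 0;-0.005 0 0 0"

```text
t: 8.5
eef_pos: [487.4, 33.1, 97.1]
tcp_rot: [3.141, -0.0, 1.432]
ft_force: [-0.7, 0.6, -0.3]
opening: 0.209
grip_force: 30.0
```

Request:
drive_tool --deltas "-0.005 0 0 0;-0.005 0 0 0"

```text
t: 8.67
eef_pos: [486.4, 33.1, 97.0]
tcp_rot: [3.142, 0.0, 1.432]
ft_force: [-0.6, 0.4, -0.9]
opening: 0.208
grip_force: 30.0
```

Request:
drive_tool --deltas "-0.005 0 0 0;-0.005 0 0 0"

```text
t: 8.83
eef_pos: [485.5, 33.1, 97.0]
tcp_rot: [3.141, -0.0, 1.432]
ft_force: [0.6, 0.8, -0.4]
opening: 0.209
grip_force: 30.0
```

Request:
drive_tool --deltas "-0.005 0 0 0;-0.005 0 0 0"

```text
t: 9.0
eef_pos: [484.6, 33.1, 97.0]
tcp_rot: [3.141, -0.0, 1.432]
ft_force: [1.3, -0.5, -2.0]
opening: 0.213
grip_force: 30.0
```

Request:
drive_tool --deltas "-0.005 0 0 0;-0.005 0 0 0"

```text
t: 9.17
eef_pos: [483.5, 33.1, 97.0]
tcp_rot: [3.141, 0.0, 1.432]
ft_force: [1.3, 0.8, -2.0]
opening: 0.213
grip_force: 30.0
```

Request:
drive_tool --deltas "-0.005 0 0 0;-0.005 0 0 0"

```text
t: 9.33
eef_pos: [482.5, 33.1, 97.0]
tcp_rot: [3.141, -0.0, 1.432]
ft_force: [0.9, -0.4, -0.9]
opening: 0.209
grip_force: 30.0
```

Request:
drive_tool --deltas "-0.005 0 0 0;-0.005 0 0 0"

```text
t: 9.5
eef_pos: [481.5, 33.1, 97.0]
tcp_rot: [3.141, -0.0, 1.432]
ft_force: [1.0, -0.2, -0.3]
opening: 0.207
grip_force: 30.0
```

Request:
drive_tool --deltas "0.02 0 0 0;0.02 0 0 0;0 0 0.2 0;0 0 0.3 0;0 0 0.33 0;0.26 -0.018 0 0;0.27 -0.018 0 0;0.35 -0.018 0 0;0 0 0 0;0 0 0 0"

```text
t: 10.33
eef_pos: [574.2, 27.6, 179.3]
tcp_rot: [-3.141, 0.0, 1.431]
ft_force: [0.2, 0.5, -0.2]
opening: 0.209
grip_force: 30.0
```

```bash
python3 - <<'E'
from h import *
s=env.state();p=s['eef_pos'];print(p,s['tcp_rot'],s['ft_force'],s['moment'])
im,d=env.read_camera("top"); b=im[...,::-1];P=pts("top",d);Z=P[...,2]
cv2.imwrite("pics/t1.png",cv2.resize(b[190:280,270:340],None,fx=6.5,fy=6.5,interpolation=cv2.INTER_CUBIC))
E
```

```text
[574.15614156  27.57471888 179.29506476] [-3.14088161e+00  1.09064174e-04  1.43142316e+00] [ 0.19152996  0.50456136 -0.24132617] [ 0.00501379 -0.05665634  0.02928789]
```

View pics/t1.png

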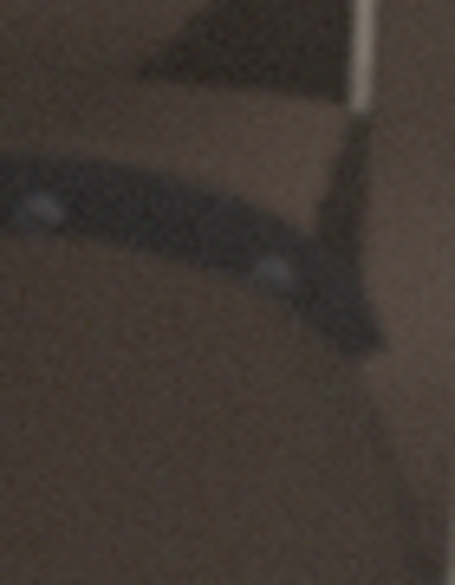

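The arm hides the block from the top camera. The free drag reads about 1 N, and the block now sits roughly right. I'll feed another 0.8 mm.

Request:
drive_tool --deltas "-0.036 0 0 0.03;0 0 -0.08 0;0 0 -0.06 0;0 0 -0.03 0;0 0 -0.02 0;0 0 0 0;0 0 0 0"

```text
t: 10.97
eef_pos: [570.1, 27.7, 160.6]
tcp_rot: [3.141, -0.0, 1.525]
ft_force: [3.4, 1.2, -2.4]
opening: 0.21
grip_force: 30.0
```

Request:
drive_tool --deltas "0 0 0 -0.032;0 0 -0.0013 -0.032;0 0 -0.0017 -0.032;0 0 -0.0017 -0.032;0 0 -0.0017 -0.032;0 0 -0.0017 -0.032;0 0 0 0"

```text
t: 11.55
eef_pos: [570.1, 27.6, 159.9]
tcp_rot: [3.141, -0.0, 0.917]
ft_force: [3.6, -0.1, -4.0]
opening: 0.21
grip_force: 30.0
```

```bash
python3 -c "
from h import *
s=env.state();print(s['eef_pos'],s['tcp_rot'],s['ft_force'],s['moment'])"
```

```text
[570.11065148  27.6450134  159.94446233] [ 3.14104953e+00 -2.56385244e-04  9.17385832e-01] [ 3.55352023 -0.13390925 -4.02704631] [-0.08810425 -0.97191369  0.0393222 ]
```

Request:
drive_tool --deltas "0.005 0 0.1 0;0 0 0.12 0;-0.21 0.014 0 0.039;-0.21 0.014 0 0.039;-0.2 0.013 0 0.039;-0.2 0.013 -0.1 0.039;0 0 -0.25 0.039;0 0 -0.25 0;0 0 -0.13 0;0 0 -0.1 0"

```text
t: 12.38
eef_pos: [487.3, 33.2, 98.2]
tcp_rot: [-3.139, -0.0, 1.539]
ft_force: [-0.1, -0.6, -0.7]
opening: 0.21
grip_force: 30.0
```

Request:
drive_tool --deltas "0 0 0 0;0 0 0 0"

```text
t: 12.55
eef_pos: [488.0, 33.1, 99.3]
tcp_rot: [-3.14, -0.0, 1.537]
ft_force: [-0.4, -0.5, -0.9]
opening: 0.21
grip_force: 30.0
```

Request:
drive_tool --deltas "-0.01 0 0 0;-0.01 0 0 0;-0.01 0 0 0;-0.01 0 0 0;-0.005 0 0 0;-0.005 0 0 0"

```text
t: 13.05
eef_pos: [483.3, 33.1, 99.4]
tcp_rot: [3.141, 0.0, 1.535]
ft_force: [-0.1, -0.2, 0.9]
opening: 0.207
grip_force: 30.0
```

Request:
drive_tool --deltas "-0.005 0 0 0;-0.005 0 0 0"

```text
t: 13.22
eef_pos: [482.3, 33.1, 99.2]
tcp_rot: [3.141, -0.0, 1.535]
ft_force: [0.4, 0.0, -0.0]
opening: 0.21
grip_force: 30.0
```

Request:
drive_tool --deltas "-0.005 0 0 0;-0.005 0 0 0"

```text
t: 13.38
eef_pos: [481.3, 33.1, 99.1]
tcp_rot: [3.142, 0.0, 1.535]
ft_force: [0.1, -0.2, -0.4]
opening: 0.212
grip_force: 30.0
```

Request:
drive_tool --deltas "-0.005 0 0 0;-0.005 0 0 0"

```text
t: 13.55
eef_pos: [480.5, 33.1, 99.2]
tcp_rot: [3.141, 0.0, 1.535]
ft_force: [1.1, 0.4, -1.5]
opening: 0.21
grip_force: 30.0
```

Request:
drive_tool --deltas "-0.005 0 0 0;-0.005 0 0 0"

```text
t: 13.72
eef_pos: [479.4, 33.1, 99.2]
tcp_rot: [3.141, 0.0, 1.535]
ft_force: [1.7, -0.1, -1.0]
opening: 0.208
grip_force: 30.0
```

Request:
drive_tool --deltas "-0.005 0 0 0"

```text
t: 13.8
eef_pos: [478.9, 33.1, 99.1]
tcp_rot: [3.141, 0.0, 1.535]
ft_force: [0.4, -0.4, -1.9]
opening: 0.206
grip_force: 30.0
```

Request:
drive_tool --deltas "0.03 0 0.05 0;0 0 0.25 0;0 0 0.3 0;0.2 -0.014 0.21 -0.03;0.22 -0.014 0 -0.039;0.22 -0.013 0 -0.039;0.237 -0.013 0 -0.039;0 0 -0.06 -0.0225;0 0 0 0;0 0 0 0"

```text
t: 14.63
eef_pos: [569.0, 27.8, 174.0]
tcp_rot: [-3.14, 0.001, 1.005]
ft_force: [-0.3, -0.0, -0.8]
opening: 0.209
grip_force: 30.0
```

Request:
drive_tool --deltas "0.016 -0.002 -0.05 0;0 0 -0.05 0;0 0 -0.03 0;0 0 -0.015 0;0 0 0 0;0 0 0 0"

```text
t: 15.13
eef_pos: [570.8, 27.6, 159.5]
tcp_rot: [-3.141, 0.0, 1.003]
ft_force: [-1.2, 0.1, -2.5]
opening: 0.21
grip_force: 30.0
```

Request:
drive_tool --deltas "0 0 0 -0.0312;0 0 -0.0013 -0.0312;0 0 -0.0017 -0.0312;0 0 -0.0017 -0.0312;0 0 -0.0017 -0.0312;0 0 -0.0017 -0.0312;0 0 0 0"

```text
t: 15.72
eef_pos: [570.6, 27.8, 158.7]
tcp_rot: [-3.141, 0.001, 0.41]
ft_force: [-3.8, 2.5, -1.1]
opening: 0.206
grip_force: 30.0
```

```bash
python3 -c "
from h import *
s=env.state();print(s['eef_pos'],s['tcp_rot'],s['ft_force'],s['moment'])"
```

```text
[570.58988424  27.80149805 158.71892016] [-3.14069300e+00  1.05145827e-03  4.10420735e-01] [-3.80283981  2.47537372 -1.11401792] [0.58590877 0.60693729 0.04033256]
```

Request:
drive_tool --deltas "0 0 0.1 0;0 0 0.12 0;-0.21 0.014 0 -0.033;-0.2 0.014 0 -0.033;-0.2 0.013 0 -0.033;-0.2 0.013 -0.1 -0.03;0 0 -0.25 0;0 0 -0.2 0;0 0 -0.13 0;0 0 -0.05 0"

```text
t: 16.55
eef_pos: [490.2, 32.7, 107.2]
tcp_rot: [3.141, 0.0, 0.013]
ft_force: [0.0, 0.4, -0.1]
opening: 0.211
grip_force: 30.0
```

Request:
drive_tool --deltas "0 0 -0.05 0;0 0 -0.05 0;0 0 0 0;0 0 0 0"

```text
t: 16.88
eef_pos: [490.4, 32.9, 98.3]
tcp_rot: [3.141, -0.001, 0.01]
ft_force: [-1.0, 0.2, -0.8]
opening: 0.21
grip_force: 30.0
```

Request:
drive_tool --deltas "0.005 0 0 0;0.005 0 0 0;0.005 0 0 0;0.005 0 0 0"

```text
t: 17.22
eef_pos: [492.0, 32.9, 98.0]
tcp_rot: [3.142, 0.0, 0.009]
ft_force: [-1.1, 0.2, 0.3]
opening: 0.215
grip_force: 30.0
```

Request:
drive_tool --deltas "0.005 0 0 0;0.005 0 0 0"

```text
t: 17.38
eef_pos: [492.4, 32.9, 97.8]
tcp_rot: [-3.142, 0.002, 0.009]
ft_force: [-5.6, -0.0, 2.3]
opening: 0.21
grip_force: 30.0
```

Request:
drive_tool --deltas "0.005 0 0 0;0.005 0 0 0"

```text
t: 17.55
eef_pos: [492.8, 33.0, 97.6]
tcp_rot: [-3.141, 0.004, 0.009]
ft_force: [-7.8, 0.5, 4.6]
opening: 0.21
grip_force: 30.0
```

Request:
drive_tool --deltas "0.003 0 0 0;0.003 0 0 0"

```text
t: 17.72
eef_pos: [493.0, 33.0, 97.6]
tcp_rot: [-3.141, 0.004, 0.01]
ft_force: [-8.1, 0.2, 5.0]
opening: 0.21
grip_force: 30.0
```

Request:
drive_tool --deltas "0.003 0 0 0;0.003 0 0 0"

```text
t: 17.88
eef_pos: [493.5, 33.0, 97.6]
tcp_rot: [-3.141, 0.005, 0.01]
ft_force: [-8.0, 0.2, 4.6]
opening: 0.208
grip_force: 30.0
```

Request:
drive_tool --deltas "0.003 0 0 0;0.003 0 0 0"

```text
t: 18.05
eef_pos: [494.0, 33.1, 97.6]
tcp_rot: [-3.141, 0.005, 0.01]
ft_force: [-8.6, -0.3, 5.0]
opening: 0.209
grip_force: 30.0
```

Request:
drive_tool --deltas "0.003 0 0.004 0;0.003 0 0.004 0"

```text
t: 18.22
eef_pos: [495.4, 33.0, 98.2]
tcp_rot: [-3.141, 0.003, 0.009]
ft_force: [-5.1, 1.2, -1.7]
opening: 0.208
grip_force: 30.0
```

Request:
drive_tool --deltas "-0.04 0 0 0;-0.03 0 0 0;0 0 0 0;0 0 0 0"

```text
t: 18.55
eef_pos: [489.9, 32.8, 98.9]
tcp_rot: [3.141, -0.001, 0.009]
ft_force: [-0.5, 0.2, -0.6]
opening: 0.212
grip_force: 30.0
```

Request:
drive_tool --deltas "-0.005 0 0 0;-0.005 0 0 0;-0.005 0 0.002 0;-0.005 0 0.002 0"

```text
t: 18.88
eef_pos: [487.6, 32.9, 99.1]
tcp_rot: [3.141, -0.0, 0.009]
ft_force: [-0.2, 0.2, -1.6]
opening: 0.209
grip_force: 30.0
```

Request:
drive_tool --deltas "-0.005 0 0.002 0;-0.005 0 0.002 0"

```text
t: 19.05
eef_pos: [486.8, 32.9, 99.5]
tcp_rot: [3.141, -0.001, 0.009]
ft_force: [3.1, 0.2, -2.3]
opening: 0.21
grip_force: 30.0
```

Request:
drive_tool --deltas "-0.005 0 0 0;-0.005 0 0 0"

```text
t: 19.22
eef_pos: [486.3, 32.8, 99.6]
tcp_rot: [3.141, -0.002, 0.009]
ft_force: [3.5, -0.1, -1.0]
opening: 0.21
grip_force: 30.0
```

Request:
drive_tool --deltas "-0.003 0 0 0;-0.003 0 0 0"

```text
t: 19.38
eef_pos: [485.5, 32.8, 99.6]
tcp_rot: [3.141, -0.001, 0.009]
ft_force: [4.0, -0.6, -2.6]
opening: 0.209
grip_force: 30.0
```

Drag is now definite at about 4 N, so the foot force is around 2–3 N. I'll add about 0.2 mm of feed for margin and then feel it again.

Request:
drive_tool --deltas "0.03 0 0.05 0;0 0 0.25 0;0 0 0.3 0;0.2 -0.014 0.21 0.031;0.21 -0.014 0 0.031;0.21 -0.013 0 0.031;0.2 -0.011 0 0.031;0 0 -0.06 0.031;0 0 0 0;0 0 0 0"

```text
t: 20.22
eef_pos: [569.0, 27.8, 174.1]
tcp_rot: [-3.14, 0.002, 0.493]
ft_force: [-0.2, 0.7, -0.9]
opening: 0.208
grip_force: 30.0
```

Request:
drive_tool --deltas "0.016 -0.002 -0.05 0;0 0 -0.05 0;0 0 -0.03 0;0 0 -0.02 0;0 0 0 0;0 0 0 0;0 0 0 -0.034;0 0 -0.001 -0.034;0 0 0 0;0 0 0 0"

```text
t: 21.05
eef_pos: [571.0, 27.8, 159.1]
tcp_rot: [-3.141, 0.001, 0.286]
ft_force: [-3.1, 4.1, -5.4]
opening: 0.206
grip_force: 30.0
```

```bash
python3 -c "
from h import *
s=env.state();print(s['eef_pos'],s['tcp_rot'],s['ft_force'],s['moment'])"
```

```text
[570.99942302  27.82725629 159.05192433] [-3.14076548e+00  1.27953640e-03  2.85714578e-01] [-3.05804174  4.10817312 -5.37524495] [1.00800498 0.65636684 0.0852032 ]
```

Request:
drive_tool --deltas "0 0 0.1 0;0 0 0.12 0;-0.21 0.014 0 -0.03;-0.2 0.014 0 -0.03;-0.2 0.013 0 -0.03;-0.2 0.011 -0.1 0;0 0 -0.25 0;0 0 -0.2 0;0 0 -0.13 0;0 0 -0.05 0"

```text
t: 21.88
eef_pos: [490.9, 32.4, 107.9]
tcp_rot: [3.141, -0.0, 0.002]
ft_force: [-0.1, 0.5, -1.0]
opening: 0.208
grip_force: 30.0
```

Request:
drive_tool --deltas "0 0 -0.05 0;0 0 -0.04 0;0 0 0 0;0 0 0 0"

```text
t: 22.22
eef_pos: [490.9, 32.6, 99.9]
tcp_rot: [3.141, -0.001, 0.0]
ft_force: [0.4, 0.4, -0.9]
opening: 0.207
grip_force: 30.0
```

Request:
drive_tool --deltas "0.005 0 0 0;0.005 0 0 0;0.005 0 0 0;0.005 0 0 0"

```text
t: 22.55
eef_pos: [492.7, 32.7, 99.6]
tcp_rot: [3.141, -0.0, 0.0]
ft_force: [-0.1, -0.6, -0.9]
opening: 0.207
grip_force: 30.0
```

Request:
drive_tool --deltas "0.005 0 0.001 0;0.005 0 0.002 0"

```text
t: 22.72
eef_pos: [493.6, 32.7, 99.7]
tcp_rot: [3.141, 0.0, -0.0]
ft_force: [0.1, 0.1, -1.3]
opening: 0.207
grip_force: 30.0
```

Request:
drive_tool --deltas "0.005 0 0.003 0;0.005 0 0.003 0"

```text
t: 22.88
eef_pos: [493.9, 32.8, 100.0]
tcp_rot: [-3.142, 0.002, -0.0]
ft_force: [-3.6, 0.5, -2.8]
opening: 0.208
grip_force: 30.0
```

Request:
drive_tool --deltas "0.005 0 0 0;0.005 0 0 0"

```text
t: 23.05
eef_pos: [494.6, 32.8, 99.9]
tcp_rot: [-3.141, 0.003, -0.0]
ft_force: [-4.9, 0.4, -1.4]
opening: 0.211
grip_force: 30.0
```

Request:
drive_tool --deltas "0.004 0 0 0;0.004 0 0 0"

```text
t: 23.22
eef_pos: [495.6, 32.8, 99.9]
tcp_rot: [-3.142, 0.002, -0.0]
ft_force: [-5.4, 0.2, -2.8]
opening: 0.211
grip_force: 30.0
```

Request:
drive_tool --deltas "-0.04 0 0 0;-0.01 0 0.1 0;0 0 0.3 0;0 0 0.3 0;0.02 -0.2 0.2 -0.02;0 -0.4 0 -0.02;0 -0.4 0 -0.02;0 -0.4 0 -0.01;0 -0.4 0 0;0 -0.4 0 0"

```text
t: 24.05
eef_pos: [493.4, -189.5, 191.6]
tcp_rot: [3.141, -0.003, -0.22]
ft_force: [0.9, 0.8, -0.9]
opening: 0.21
grip_force: 30.0
```

Request:
drive_tool --deltas "0 -0.3 0 0;0 -0.28 0 0;0 0 0 0;0 0 0 0;0 0 0 0"

```text
t: 24.47
eef_pos: [493.4, -245.1, 190.9]
tcp_rot: [3.141, -0.001, -0.22]
ft_force: [0.5, 0.1, -0.8]
opening: 0.208
grip_force: 30.0
```

Request:
drive_tool --deltas "0.003 -0.008 -0.2 0;0 0 -0.2 0;0 0 -0.1 0;0 0 0 0;0 0 -0.1 0;0 0 0 0"

```text
t: 24.97
eef_pos: [493.7, -245.6, 129.7]
tcp_rot: [-3.141, 0.0, -0.219]
ft_force: [-0.9, 0.4, -1.2]
opening: 0.207
grip_force: 30.0
```

Request:
drive_tool --deltas "0 0 -0.1 0;0 0 -0.1 0;0 0 -0.1 0;0 0 -0.05 0;0 0 -0.05 0;0 0 0 0;0 0 0 0"

```text
t: 25.55
eef_pos: [493.6, -246.1, 90.0]
tcp_rot: [-3.142, 0.0, -0.22]
ft_force: [-0.4, -0.0, -1.6]
opening: 0.21
grip_force: 30.0
```

Request:
drive_tool --deltas "0 0 -0.02 0;0 0 -0.01 0;0 0 -0.01 0;0 0 0 0;0 0 0 0"

```text
t: 25.97
eef_pos: [493.7, -246.1, 86.3]
tcp_rot: [3.141, -0.0, -0.22]
ft_force: [0.5, -0.3, -1.6]
opening: 0.208
grip_force: 30.0
```

Request:
drive_tool --deltas "0 0 -0.005 0;0 0 0 0;0 0 0 0"

```text
t: 26.22
eef_pos: [493.7, -246.1, 85.8]
tcp_rot: [3.141, -0.0, -0.22]
ft_force: [-0.4, -0.6, -0.8]
opening: 0.208
grip_force: 30.0
```

Request:
drive_tool --deltas "0 0 -0.003 0;0 0 0 0;0 0 0 0"

```text
t: 26.47
eef_pos: [493.7, -246.1, 85.4]
tcp_rot: [3.141, -0.0, -0.22]
ft_force: [0.1, 0.7, -0.3]
opening: 0.209
grip_force: 30.0
```

Request:
drive_tool --deltas "0 0 0 0;0 0 0 0;0 0 0 0;0 0 0 0;0 0 0 0;0 0 0 0" --gripper 0.4

```text
t: 26.97
eef_pos: [493.7, -246.1, 85.5]
tcp_rot: [3.141, -0.0, -0.22]
ft_force: [0.1, 0.4, -0.6]
opening: 0.563
grip_force: 0.0
```

Request:
drive_tool --deltas "0 0 0.1 0;0 0 0.3 0;0 0 0.3 0;0 0 0.3 0;-0.2 -0.3 0.1 0;-0.2 -0.3 0.1 0;-0.2 -0.3 0 0;-0.2 -0.3 0 0;-0.2 -0.3 0 0;0 0 0 0"

```text
t: 27.8
eef_pos: [390.9, -400.3, 206.3]
tcp_rot: [3.14, -0.001, -0.224]
ft_force: [-0.6, -0.4, -0.2]
opening: 0.599
grip_force: 0.0
```

```bash
python3 - <<'E'
from h import *
ims=[]
im,d=env.read_camera("top");b=im[...,::-1]
im2,_=env.read_camera("side");b2=im2[...,::-1]
c=np.hstack([cv2.resize(b[180:280,270:470],(400,200)),cv2.resize(b2[200:360,240:400],(400,400))[:200]*0])
f=np.zeros((600,800,3),np.uint8);f[:275,:550]=cv2.resize(b[180:280,270:470],(550,275),interpolation=cv2.INTER_CUBIC);f[275:,:650]=cv2.resize(b2[220:370,200:500][:, :],(650,325),interpolation=cv2.INTER_CUBIC)
cv2.imwrite("pics/end.png",f);s=env.state();print(s['t'],s['eef_pos'],s['opening'])
E
```

```text
27.9 [ 392.82709139 -396.918274    206.00335361] 0.5997326966146233
```

View pics/end.png

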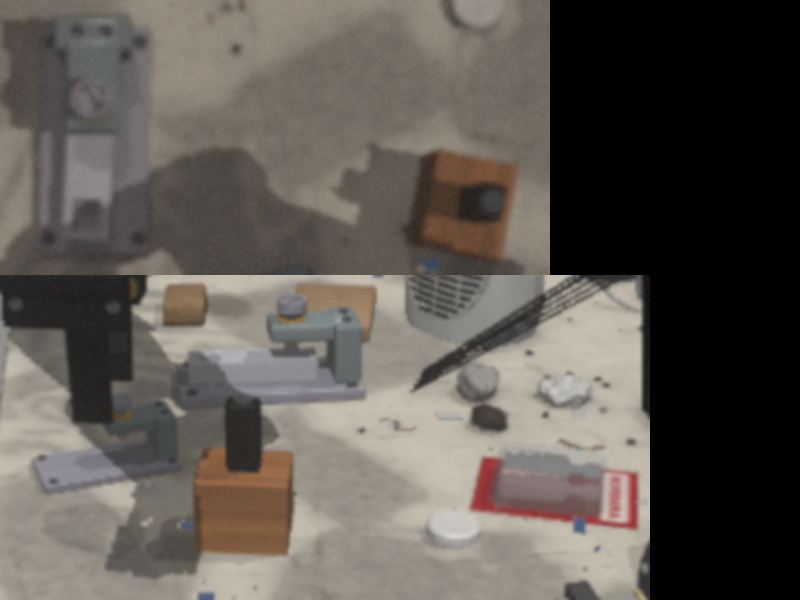

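The final view shows the driver upright in the stand at (243,435), the block straight under the foot and the bystanders in place. I'll check the block's position once and then hand in.

```bash
python3 - <<'E'
from h import *
im,d=env.read_camera("top");P=pts("top",d);Z=P[...,2]
w=np.zeros(Z.shape,bool);w[170:285,270:340]=1
m=cv2.morphologyEx((w&(Z>25)&(Z<40)).astype(np.uint8),cv2.MORPH_OPEN,np.ones((3,3)))
n,l,s,c=cv2.connectedComponentsWithStats(m);i=1+np.argmax(s[1:,4]);q=P[l==i]
print(cv2.minAreaRect(q[:,:2].astype(np.float32)),q[:,0].min(),[np.median(q[abs(q[:,0]-x)<4,1]).round(1) for x in(515,525,535,545)])
E
```

```text
((511.4949035644531, 32.50422668457031), (34.09294891357422, 77.89266967773438), 86.4452896118164) 473.25354389716557 [np.float64(32.4), np.float64(30.3), np.float64(32.2), np.float64(32.2)]
```

```bash
python3 -c "
from cell import env
print(env.job_done())"
```

```text
the job is handed in; nothing more can be done
None
```

The stop screw is set to a light drag of about 5 N on the block, which puts the foot force at an estimated 3–4 N. The block is still under the foot, about 1 mm along and 3 mm sideways from its seat point. The driver is back upright in its stand, and the job is handed in at about 28 s.

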